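Start the captive clamp bolt in a microscope stand

ROBOT

A 7-joint arm with a two-finger parallel gripper is mounted at the origin on the work surface. World frame = base frame: x ahead of the robot, y to its left, z up, the work surface at z = 0. Lengths are in m, angles in rad, forces in N, time in s.
With the tool pointing down it reaches from about 0.4 to 0.85 m from the base axis. Payload 4.5 kg.
Tool frame: the origin (TCP) lies where the fingers leave the gripper's body, on its centre line; the fingertips stand 64 mm ahead of it and the grasp point (between the pads) lies 45 mm ahead of it; z points along the fingers, y is the line along which they close (so a half turn about z gives the same grasp; the last joint's range is limited). The gripper opens to 88 mm and grips with 3 to 60 N. Pads are 18 mm wide; open, the fingers measure 123 mm over their backs; the gripper's body (75 mm by 187 mm) begins 45 mm behind the grasp point.
Start: joints at [-1.07, 0.689, -0.195, 1.565, 0.157, 0.902, -0.215], TCP at [0.281, 0.558, 0.303] pointing down, gripper open.
Joint ranges: [-3.01, 3.01], [-0.46, 2.08], [-1.47, 1.51], [0.13, 2.56], [-1, 4.14], [0.04, 2.09], [-2.66, 2.66]. Speed limits (rad/s): [2.57, 2.57, 3.14, 3.14, 3.14, 3.14, 3.14].

INTERFACE

Orientations are given as a unit quaternion [x, y, z, w].
In Python, from plant import r gives the robot as it stands.
- The arm moves only by the tool play_rows, never from a script. Its arguments are lists of equal length, an entry for each row: "translation": the shift along the tool's x, y, z in m, a list of three; "delta_rot": the turn, a rotation vector about the tool's x, y, z in degrees, a list of three; "grip": the opening, from -1 (shut) to 1 (fully open). In form: {"translation": [[x, y, z], ...], "delta_rot": [[rx, ry, rz], ...], "grip": [grip, ...]}. A call has 1 to 20 rows; each row shifts and turns the commanded pose from where the row before left it, along the tool's axes as they then stand; what a row does not reach is not made up. A row lasts 1/8 s, in which the tool goes at most 62.5 mm and 10.7 degrees, less where a joint would pass 70% of its speed; a pose out of reach is approached as far as the arm can. A call with a gripper value outside its range is refused whole. The fingers move at their own pace and stop on an object; "squeeze" is the grip in N (left out, the last holds). Time passes only in rows, so rows that do not move let the fingers close. It gives the time, the measured TCP pose, the force, the opening and the grip force at its end, in the units of the state.
- r.get_state(): the state, without advancing time (a new reading comes with each control period).
- r.snapshot(name): name is "scene" or "side" or "wrist"; returns the picture (384x512x3 uint8, blue, green, red); there is no depth.
- r.get_calibration(name): a dict with "intrinsics" (3x3 intrinsics, pixels), "eye" and "rotation" of the camera in the world. Camera axes: x right, y up, looking along -z (the intrinsics and any distortion apply to the point x, -y, -z); pixel columns grow to the right and rows downward; lengths in m; the calibration is good to about 2 mm. A picture is of the moment at which its call begins: read the wrist's pose just before it. get_calibration takes no time and is no camera call; for the wrist camera it gives the pose at the moment of the call.
- r.finish_job(): hands the job in; it is judged then, once.
Trained networks look in the newest picture that a camera, given by its name, has taken for a name from the list of things; names that differ only in an ending like _2 or _b are one class to them, and where a whole thing is asked for, a point or a joint stands for the part that bears it (a point fixed in the world has none). Each returns a list of dicts, best first, with "confidence" (0 to 1); they miss things now and then, are a little off and sometimes report something else, mostly with a low value. They report only what shows in the picture. A call takes as long as a camera call.
- r.look_for(camera, target): "point" ([x, y, z] in m, in world coordinates, good to about 4 mm: the middle of the surface that is visible of it).
- r.silhouettes(camera, target): "pixels" (384x512 bool, what is visible of it).
The state is a dict: "clock": time; "q": joint angles; "qd": joint speeds; "joint_torque": joint torques, N m; "tool_pos": TCP position; "eef_rot": TCP orientation; "contact_force": force on the tool from outside, world axes, zero at the start; "moment": the same for the moment, N m; "opening": opening from 0.0 (shut) to 1.0 (fully open); "finger_force": force on a finger pad.
Only numpy, scipy, OpenCV 4.12 (cv2) and the standard library are available. Lean on these libraries where they do the work, as an engineer would, in place of code of your own. Each camera call takes 0.05 s, during which the arm holds its last target. There are 200 camera calls.

TASK

The black knob bolt on the microscope stand stands loose in its brass boss and its thread has not caught. Turn it backward (anticlockwise from above) until you feel the bolt drop into the thread, then one full turn forward (clockwise) so that it is started but not screwed home. Finish with the gripper still holding the knob, and leave everything else where it is.

Things in the scene. Friction and masses are not known exactly. Their poses are not given: they have to be found in the camera images.
- bolt: Captive clamp bolt: ribbed black round knob, 38 mm across, 30 mm tall, axis upright, white index line on top; a steel shank below goes into the brass boss. Origin: centre of the knob's underside; z up, x towards the index line. About 0.2 kg. It only turns and slides up and down on its axis, cannot be lifted out (knob to boss at most 28 mm) and stays at the angle where it is left.
- knob_grip (a point): Point on the knob's axis 18 mm above its underside, where the fingers may take it at any yaw. Right-hand thread, 8 mm lead: clockwise from above lowers the knob 8 mm a turn. At the start the bolt's tooth lies on top of the first thread, knob underside 23 to 26 mm above the boss; turned forward from there it binds hard within half a turn; do not force it.
- boss_top (a point): Centre of the top face of the brass boss (34 mm across, 36 mm tall, on the stand's base), 64 mm above the table; z up. The boss is narrower than the knob: fingers may reach down beside it. After the drop the knob's underside is 18 mm above this point, after one turn forward 10 mm, screwed home (too far) 4 mm.
- thread_axis (a point): Point on the bolt's axis inside the boss, 18 mm below its top. The unseen start of the thread is met after turning back 0.6 to 2.4 rad; until then the knob climbs 1.3 mm per rad, then drops about 8 mm: by its own weight if free of the fingers, or with them when pressed down (3 to 6 N). About 1.8 rad farther back it binds. Forward from the drop it turns easily (under 0.1 N m).
- bolt_turn (a joint): Turn of the bolt in the stand, rad, seen from above: grows as it is turned backward (anticlockwise), falls as it is turned forward; 6.28 is a full turn. It starts between -1.85 and -1.15; the drop comes somewhere between -0.5 and 0.6. It counts on past full turns.
- stand: Cream cast microscope stand, fixed to the table: base plate 190 (x) by 210 (y) by 28 mm. Origin: centre of its underside; z up. The boss is 35 mm from the centre towards -x; a steel pillar of 16 mm diameter, top 158 mm above the table, stands 62 mm from the centre towards +x.
- tray: Blue open tray 170 x 130 x 25 mm, loose, holding two eyepieces; origin under its centre; leave alone.
- eyepiece_a: Black eyepiece, 38 mm across, 66 mm tall, upright in the tray; origin at its foot; leave alone.
- eyepiece_b: A second such eyepiece in the tray; leave alone.
- stage_plate: Black stage disc, 80 mm across, 5 mm thick, lying on the table; leave alone.
- screwdriver: Screwdriver lying on the table; leave alone.
- thumb_nut: Brass thumb nut, 18 mm across, 9 mm tall, lying on the stand's base; leave alone.

How it is judged:
On the way, in this order (a step that is already met when the one before it is completed fails the run):
1. the bolt has been turned backward towards the start of its thread (value of joint bolt_turn above -0.75 rad), for 0.02 s.
2. the bolt has been turned back and has dropped into the thread (z of bolt in the frame of boss_top between 0.015 and 0.0195 m), for 0.1 s.
3. it has been turned forward about one turn (z of bolt in the frame of boss_top below 0.0125 m), for 0.1 s.
At the end, for the whole second after the job is handed in: The bolt is one turn in from the drop (knob underside 10 mm above the boss, 7.5 to 12.5 mm passes, about 0.3 turn either way), at rest (under 0.3 rad/s), with the gripper still holding the knob with more than 4 N (z of bolt in the frame of boss_top between 0.0075 and 0.0125 m and contact force between the fingers and bolt above 4 N and angular speed of bolt below 0.3 rad/s and distance between the grasp point and bolt below 0.05 m); the arm keeps its last pose, push and grip.
It fails at once if the bolt was screwed home (z of bolt in the frame of boss_top below 0.0045 m).
It fails at once if something else was disturbed (moved over 25 mm) (distance of any of tray, eyepiece_a, eyepiece_b, stage_plate, screwdriver, thumb_nut from where it was at the start of the episode above 0.025 m).
It also fails if it takes over 72 s, if anything falls off the work surface, if the arm or the gripper's body presses on something with over 40 N, if the wrist force passes 120 N, or if a joint passes its speed limit or range.

## Working session

There is one attempt and no reset: what is moved stays moved. The work goes in short steps, Python scripts to look and compute and a tool call to move; the robot and the scene stay as the last step left them, time stands still between calls to the robot, and variables do not carry over. Pictures are saved under pics/ and viewed, at most 10 in all, crops included, and the job is handed in when it is done.

Besides the shell and the picture viewer there is one more tool, called as name(argument=value, ...) on one line, values as JSON. play_rows: Moves the arm, as the interface text tells. Its arguments: {"type":"object","properties":{"translation":{"type":"array","items":{"type":"array","items":{"type":"number"}}},"delta_rot":{"type":"array","items":{"type":"array","items":{"type":"number"}}},"grip":{"type":"array","items":{"type":"number"}},"squeeze":{"type":"number"}},"required":["translation","delta_rot","grip"]}

```bash
mkdir -p pics; python3 - <<'E'
from plant import r
import cv2,numpy as np
s=r.get_state();print({k:np.round(v,3).tolist() for k,v in s.items()})
for c in("scene","side"):
    cv2.imwrite(f"pics/{c}0.png",r.snapshot(c))
    k=r.get_calibration(c);print(c,np.round(k['eye'],3),np.round(k['rotation'],3).tolist(),np.round(k['intrinsics'],1).tolist(),k.keys())
    for t in("bolt","boss_top","stand","thumb_nut","tray"):
        print(t,[(np.round(d['point'],4).tolist(),round(d['confidence'],2)) for d in r.look_for(c,t)][:3])
im=np.hstack([cv2.imread("pics/scene0.png"),cv2.imread("pics/side0.png")])
cv2.imwrite("pics/both.png",cv2.resize(im,(800,300)))
E
```

```text
{'clock': 0.0, 'q': [-1.07, 0.69, -0.195, 1.566, 0.157, 0.902, -0.215], 'qd': [-0.0, 0.001, 0.0, -0.001, -0.001, -0.001, 0.0], 'joint_torque': [-0.0, -52.756, -1.267, -15.344, -0.053, 0.006, 0.0], 'tool_pos': [0.281, 0.558, 0.302], 'eef_rot': [0.231, 0.973, -0.001, -0.0], 'contact_force': [0.517, 0.649, 0.103], 'moment': [0.04, -0.003, 0.039], 'finger_force': 0.0, 'opening': 1.001}
scene [0.938 0.662 1.196] [0.09, 0.29, 0.916, 0.263] [[498.3, 0.0, 249.4], [0.0, 498.3, 185.4], [0.0, 0.0, 1.0]] dict_keys(['intrinsics', 'eye', 'rotation'])
bolt [([0.5003, 0.1261, 0.1183], 0.54)]
boss_top [([0.5362, 0.1411, 0.0266], 0.74)]
stand [([0.536, 0.1401, 0.0274], 0.96)]
thumb_nut []
tray [([0.5268, 0.3865, 0.0055], 0.88)]
side [ 0.26  -0.862  0.868] [0.419, -0.065, -0.123, 0.897] [[417.5, 0.0, 252.0], [0.0, 417.5, 193.3], [0.0, 0.0, 1.0]] dict_keys(['intrinsics', 'eye', 'rotation'])
bolt [([0.491, 0.1162, 0.1099], 0.71)]
boss_top [([0.5219, 0.1063, 0.0257], 0.76), ([0.4856, 0.3559, 0.0523], 0.33)]
stand [([0.5224, 0.1054, 0.0304], 0.65)]
thumb_nut []
tray [([0.5247, 0.3688, 0.0014], 0.76)]
```

View pics/scene0.png

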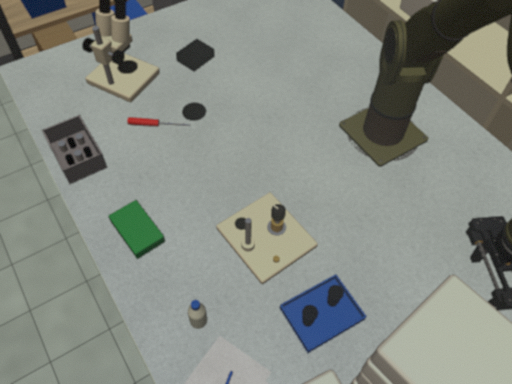

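View pics/side0.png

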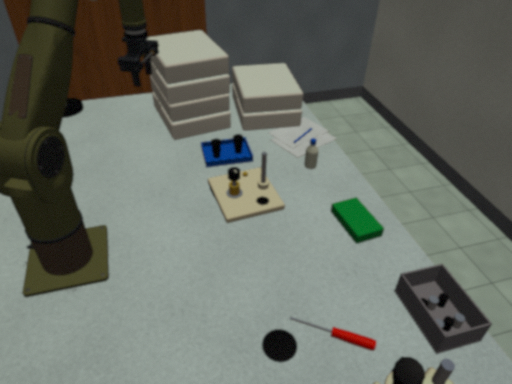

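The scene view has the knob at px (278,212), the pillar at (248,232), and the thumb nut at (277,259). The side view has the knob at (234,174) and the pillar at (263,170). Next I triangulate these points.

```bash
cat > h.py <<'E'
from plant import r
import cv2,numpy as np
from scipy.spatial.transform import Rotation as R
def proj(c,P,k=None):
    k=k or r.get_calibration(c);q=(np.atleast_2d(P)-k['eye'])@R.from_quat(k['rotation']).as_matrix() if np.size(k['rotation'])==4 else (np.atleast_2d(P)-k['eye'])@np.array(k['rotation'])
    q=q*[1,-1,-1];K=np.array(k['intrinsics']);u=q@K.T;return u[:,:2]/u[:,2:]
def ray(c,uv,k=None):
    k=k or r.get_calibration(c);K=np.array(k['intrinsics']);d=np.linalg.inv(K)@[uv[0],uv[1],1]*[1,-1,-1]
    M=R.from_quat(k['rotation']).as_matrix() if np.size(k['rotation'])==4 else np.array(k['rotation'])
    return np.array(k['eye']),M@d
def onz(c,uv,z,k=None):
    e,d=ray(c,uv,k);return e+d*(z-e[2])/d[2]
def tri(a):
    A=0;b=0
    for c,uv in a:
        e,d=ray(c,uv);d=d/np.linalg.norm(d);P=np.eye(3)-np.outer(d,d);A=A+P;b=b+P@e
    return np.linalg.solve(A,b)
E
python3 - <<'E'
from h import *
for c in("scene","side"):
    m=r.silhouettes(c,"bolt")
    for d in m[:2]:
        ys,xs=np.nonzero(d['pixels']);print(c,d['confidence'],xs.mean(),ys.mean(),xs.min(),xs.max(),ys.min(),ys.max())
    m=r.silhouettes(c,"stand")
    for d in m[:1]:
        h=cv2.convexHull(np.argwhere(d['pixels'])[:,::-1].astype(np.int32));ap=cv2.approxPolyDP(h,5,True)[:,0]
        print(c,ap.tolist(),[np.round(onz(c,p,.028),3).tolist() for p in ap])
a=[cv2.resize(cv2.imread("pics/scene0.png")[180:290,205:325],None,fx=3.3,fy=3.3,interpolation=2),cv2.resize(cv2.imread("pics/side0.png")[130:240,190:310],None,fx=3.3,fy=3.3,interpolation=2)]
cv2.imwrite("pics/crop.png",np.hstack(a))
s=r.get_state();print(R.from_quat(s['eef_rot']).as_matrix().round(3))
k=r.get_calibration("wrist");print(k['eye'],R.from_quat(k['rotation']).as_matrix().round(3),k['intrinsics'])
E
```

```text
scene 0.52 277.9238095238095 212.55714285714285 271 285 204 223
scene [[317, 244], [262, 284], [217, 225], [271, 192]] [[0.433, 0.225, 0.028], [0.619, 0.244, 0.028], [0.629, 0.034, 0.028], [0.444, 0.021, 0.028]]
side [[283, 208], [226, 222], [207, 179], [265, 152]] [[0.62, 0.014, 0.028], [0.44, -0.001, 0.028], [0.427, 0.213, 0.028], [0.657, 0.314, 0.028]]
[[-0.893  0.45   0.   ]
 [ 0.45   0.893  0.   ]
 [ 0.     0.    -1.   ]]
[0.21140967 0.59329756 0.38483106] [[ 0.45  -0.852 -0.266]
 [ 0.893  0.43   0.134]
 [ 0.    -0.298  0.955]] [[278.47404958   0.         255.59455846]
 [  0.         278.47404958 191.94068917]
 [  0.           0.           1.        ]]
```

View pics/crop.png

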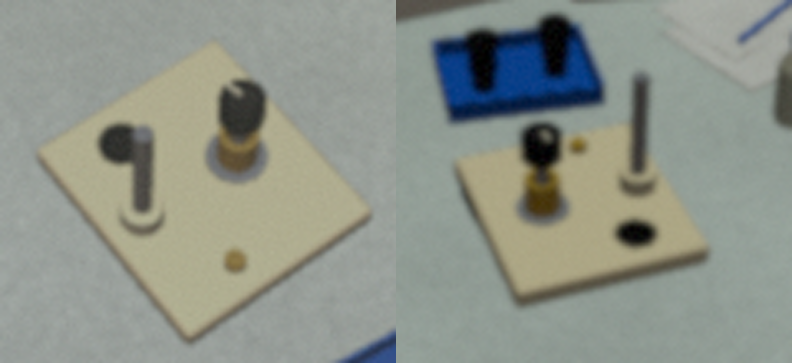

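The crops show the knob with its white index line on top, the brass boss, the pillar, and the nut on the near edge.

```bash
python3 - <<'E'
from h import *
kt=tri([("scene",(278,208.2)),("side",(234.2,170.3))]);pt=tri([("scene",(248,220.3)),("side",(264.2,152.7))])
print("knobtop",kt,"pillartop",pt, pt-kt, np.linalg.norm((pt-kt)[:2]))
s=r.get_state();M=R.from_quat(s['eef_rot']).as_matrix()
print("tool shift to (knob xy, z .30)",M.T@(np.array([kt[0],kt[1],.30])-s['tool_pos']))
E
```

```text
knobtop [0.49545153 0.1210402  0.11698257] pillartop [0.59279004 0.13154086 0.15655228] [0.09733851 0.01050066 0.03956971] 0.09790326906748781
tool shift to (knob xy, z .30) [-0.38799144 -0.29398717  0.00272271]
```

play_rows(translation=[[-0.0388,-0.0294,0],[-0.0388,-0.0294,0],[-0.0388,-0.0294,0],[-0.0388,-0.0294,0],[-0.0388,-0.0294,0],[-0.0388,-0.0294,0],[-0.0388,-0.0294,0],[-0.0388,-0.0294,0],[-0.0388,-0.0294,0],[-0.0388,-0.0294,0],[0,0,0],[0,0,0]], delta_rot=[[0,0,0],[0,0,0],[0,0,0],[0,0,0],[0,0,0],[0,0,0],[0,0,0],[0,0,0],[0,0,0],[0,0,0],[0,0,0],[0,0,0]], grip=[1,1,1,1,1,1,1,1,1,1,1,1])

```text
clock: 2.3
tool_pos: [0.4953, 0.1216, 0.3028]
eef_rot: [0.231, 0.973, 0.0, -0.0]
contact_force: [-1.2, 0.4, 0.0]
opening: 1.0
finger_force: 0.0
```

```bash
python3 - <<'E'
from h import *
s=r.get_state();print({k:np.round(s[k],3).tolist() for k in('clock','q','tool_pos','eef_rot')})
k=r.get_calibration("wrist");im=r.snapshot("wrist");cv2.imwrite("pics/w1.png",im)
print("expected px", proj("wrist",[[0.4955,.121,.117],[.593,.1315,.158]],k).round(1))
for d in r.silhouettes("wrist","bolt")[:2]:
    ys,xs=np.nonzero(d['pixels']);print(d['confidence'],xs.mean(),ys.mean(),xs.min(),xs.max(),ys.min(),ys.max())
E
```

```text
{'clock': 2.3, 'q': [-0.166, 0.545, -0.258, 1.906, 0.202, 0.715, 0.563], 'tool_pos': [0.495, 0.122, 0.303], 'eef_rot': [0.231, 0.973, 0.0, -0.0]}
expected px [[255.  187.3]
 [311.  282.6]]
0.91 256.497287522604 181.1772151898734 239 274 161 200
0.44 452.6895573212259 67.85754824063564 419 482 48 85
```

View pics/w1.png

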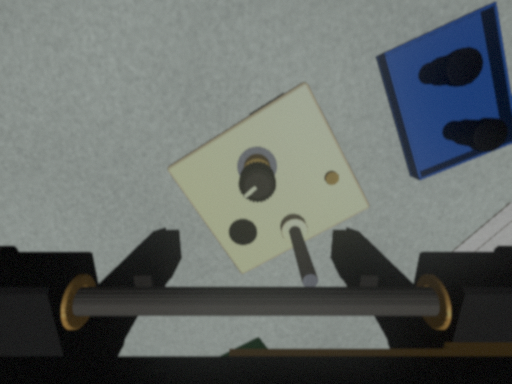

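The wrist view has the knob disc at about (257,182), its index line pointing down-left, and the pillar top at (310,281). The pillar matches its prediction, but the knob is about 5 px off. I'll refine from closer, turning the yaw to the start of the free sector on the way.

play_rows(translation=[[0,0,0.0175],[0,0,0.0175],[0,0,0.0175],[0,0,0],[0,0,0]], delta_rot=[[0,0,7],[0,0,7],[0,0,7],[0,0,0],[0,0,0]], grip=[1,1,1,1,1])

```text
clock: 3.02
tool_pos: [0.4955, 0.122, 0.2508]
eef_rot: [0.403, 0.915, 0.0, 0.0]
contact_force: [0.4, 0.1, 0.3]
opening: 1.0
finger_force: 0.0
```

```bash
python3 - <<'E'
from h import *
s=r.get_state();print({k:np.round(s[k],3).tolist() for k in('clock','q','tool_pos')});M=R.from_quat(s['eef_rot']).as_matrix();print(M.round(3).tolist())
k=r.get_calibration("wrist");im=r.snapshot("wrist")
pr=proj("wrist",[[0.4955,.121,.117],[.593,.1315,.158]],k);print("expected px",pr.round(1))
for d in r.silhouettes("wrist","bolt")[:1]:
    ys,xs=np.nonzero(d['pixels']);print(d['confidence'],xs.mean(),ys.mean(),xs.min(),xs.max(),ys.min(),ys.max())
    cv2.drawContours(im,cv2.findContours(d['pixels'].astype(np.uint8),0,1)[0],-1,(0,255,0),1)
# model rims of knob
t=np.linspace(0,2*np.pi,24)
for z,col in((.118,(0,0,255)),(.088,(255,0,0))):
    for p in proj("wrist",np.c_[.4955+.019*np.cos(t),.121+.019*np.sin(t),0*t+z],k): cv2.circle(im,tuple(int(v) for v in p.round()),0,col,-1)
cx,cy=pr[0].astype(int)
cv2.imwrite("pics/w2.png",cv2.resize(im[max(cy-80,0):cy+70,cx-90:cx+90],None,fx=4,fy=4,interpolation=0));print(cx-90,cy-80)
E
```

```text
{'clock': 3.025, 'q': [-0.251, 0.619, -0.128, 1.965, 0.138, 0.565, 0.269], 'tool_pos': [0.495, 0.122, 0.251]}
[[-0.675, 0.738, 0.001], [0.738, 0.675, 0.001], [0.0, 0.001, -1.0]]
expected px [[255.1 205.3]
 [361.  297.3]]
0.74 256.0005753739931 196.5 234 278 172 220
165 125
```

View pics/w2.png

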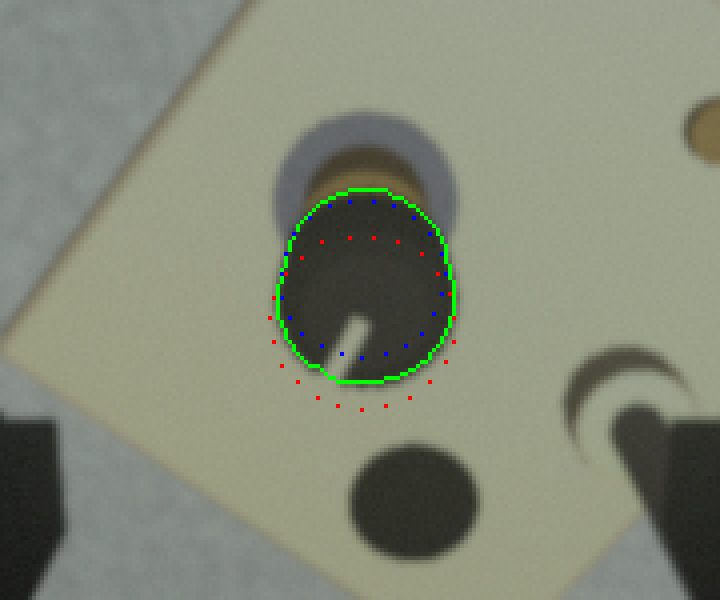

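The knob outline in this view sits about 5 px (roughly 4 mm) above the model outline, so I'll fit the position to the wrist silhouettes.

```bash
python3 - <<'E'
from h import *
from scipy.optimize import least_squares
k=r.get_calibration("wrist");t=np.linspace(0,2*np.pi,73)
r.snapshot("wrist");ob=[]
d=r.silhouettes("wrist","bolt")[0];ys,xs=np.nonzero(d['pixels']);o=np.array([xs.min()-.0,xs.max()+1,ys.min(),ys.max()+1]);print(o)
def f(p):
    P=np.r_[[np.array([p[0]+.019*np.cos(a),p[1]+.019*np.sin(a),z]) for z in(p[2],p[2]-.03) for a in t]]
    q=proj("wrist",P,k);return np.r_[q[:,0].min(),q[:,0].max(),q[:,1].min(),q[:,1].max()]-o-.0
for fix in(.117,.1185,.12):
    s=least_squares(lambda p:f([p[0],p[1],fix]),[.4955,.121]);print(fix,s.x,s.fun.round(2))
s=least_squares(lambda p:f(p),[.4955,.121,.118]);print(s.x,s.fun.round(2))
M=R.from_quat(r.get_state()['eef_rot']).as_matrix();print(M.T@(s.x-r.get_state()['tool_pos']))
for c,p in(("scene",(278,208.2)),("side",(234.2,170.3))): print(c,onz(c,p,.1185))
E
```

```text
[234. 280. 172. 220.]
0.117 [0.494375   0.12450056] [-0.15  0.15 -2.06  2.04]
0.1185 [0.49403337 0.12485914] [-0.31  0.32 -2.23  2.22]
0.12 [0.49369173 0.12521774] [-0.48  0.48 -2.4   2.39]
[0.4968304  0.12192338 0.10621715] [ 0.94 -0.94 -0.92  0.86]
[-1.37020497e-04  1.15673475e-03  1.44607760e-01]
scene [0.49482256 0.12214207 0.1185    ]
side [0.4960511  0.11827558 0.1185    ]
```

play_rows(translation=[[0.0015,0,0.02],[0,0,0.02],[0,0,0.02],[0,0,0.02],[0,0,0.019],[0,0,0],[0,0,0],[0,0,0],[0,0,0],[0,0,0]], delta_rot=[[0,0,0],[0,0,0],[0,0,0],[0,0,0],[0,0,0],[0,0,0],[0,0,0],[0,0,0],[0,0,0],[0,0,0]], grip=[1,1,1,1,1,1,-1,-1,-1,-1], squeeze=20)

```text
clock: 4.47
tool_pos: [0.4946, 0.1222, 0.1515]
eef_rot: [0.405, 0.914, 0.0, 0.0]
contact_force: [0.9, -0.0, -0.2]
opening: 0.567
finger_force: 0.0
```

```bash
cat > st.py <<'E'
from h import *
s=r.get_state();M=R.from_quat(s['eef_rot']).as_matrix()
print({k:np.round(s[k],4).tolist() for k in('clock','q','tool_pos','contact_force','moment','opening','finger_force')},'yaw',np.degrees(np.arctan2(M[1,1],M[0,1])).round(1),'open mm',s['opening']*88)
E
python3 st.py
```

```text
{'clock': 4.475, 'q': [-0.2853, 0.7928, -0.0779, 2.0345, 0.1769, 0.3199, 0.2294], 'tool_pos': [0.4946, 0.1222, 0.1515], 'contact_force': [0.8717, -0.0224, -0.1792], 'moment': [-0.0284, 0.0552, -0.0415], 'opening': 0.5675, 'finger_force': 0.0} yaw 42.3 open mm 49.9386418635498
```

play_rows(translation=[[0,0,0],[0,0,0],[0,0,0],[0,0,0]], delta_rot=[[0,0,0],[0,0,0],[0,0,0],[0,0,0]], grip=[-1,-1,-1,-1])

```text
clock: 4.97
tool_pos: [0.4953, 0.1228, 0.1514]
eef_rot: [0.405, 0.915, 0.001, 0.001]
contact_force: [3.3, 3.2, 0.4]
opening: 0.428
finger_force: 20.0
```

```bash
python3 st.py
```

```text
{'clock': 4.975, 'q': [-0.2855, 0.7932, -0.0783, 2.0334, 0.1769, 0.3188, 0.2294], 'tool_pos': [0.4953, 0.1228, 0.1514], 'contact_force': [3.2595, 3.1553, 0.3515], 'moment': [0.5159, -0.4903, 0.0585], 'opening': 0.4276, 'finger_force': 19.9979} yaw 42.3 open mm 37.63084177690393
```

play_rows(translation=[[0,0.001,0.0008],[0,0,0],[0,0,-0.0002],[0,0,-0.0002],[0,0,-0.0002],[0,0,0]], delta_rot=[[0,0,0],[0,0,0],[0,0,-10],[0,0,-10],[0,0,-10],[0,0,0]], grip=[-1,-1,-1,-1,-1,-1])

```text
clock: 5.72
tool_pos: [0.4955, 0.1231, 0.1518]
eef_rot: [0.153, 0.988, 0.001, 0.001]
contact_force: [0.8, 2.8, 8.5]
opening: 0.422
finger_force: 20.0
```

```bash
python3 st.py
```

```text
{'clock': 5.725, 'q': [-0.2182, 0.7959, -0.1895, 2.0282, 0.4007, 0.3508, 0.5328], 'tool_pos': [0.4955, 0.1231, 0.1518], 'contact_force': [0.837, 2.8201, 8.5115], 'moment': [0.3793, -0.0682, 0.0362], 'opening': 0.4215, 'finger_force': 19.9943} yaw 72.4 open mm 37.09466220850897
```

play_rows(translation=[[0,0,-0.0006],[0,0,-0.0002],[0,0,-0.0002],[0,0,0]], delta_rot=[[0,0,-7],[0,0,-7],[0,0,-7],[0,0,0]], grip=[-1,-1,-1,-1])

```text
clock: 6.22
tool_pos: [0.4955, 0.1234, 0.1524]
eef_rot: [-0.028, 1.0, 0.001, 0.001]
contact_force: [2.1, 2.4, 4.6]
opening: 0.426
finger_force: 20.0
```

```bash
python3 st.py
```

```text
{'clock': 6.225, 'q': [-0.1662, 0.801, -0.2757, 2.025, 0.5447, 0.3847, 0.755], 'tool_pos': [0.4955, 0.1234, 0.1524], 'contact_force': [2.0996, 2.3772, 4.6076], 'moment': [0.6206, -0.3549, 0.0631], 'opening': 0.4259, 'finger_force': 19.9955} yaw 93.2 open mm 37.481904731171646
```

play_rows(translation=[[0,0,-0.00015],[0,0,-0.00015],[0,0,-0.00015],[0,0,0]], delta_rot=[[0,0,-7],[0,0,-7],[0,0,-7],[0,0,0]], grip=[-1,-1,-1,-1])

```text
clock: 6.72
tool_pos: [0.4955, 0.1236, 0.1528]
eef_rot: [-0.21, 0.978, 0.001, 0.001]
contact_force: [1.8, 3.7, 4.6]
opening: 0.427
finger_force: 20.0
```

```bash
python3 st.py
```

```text
{'clock': 6.725, 'q': [-0.1104, 0.8104, -0.369, 2.0218, 0.676, 0.4288, 0.9923], 'tool_pos': [0.4955, 0.1236, 0.1528], 'contact_force': [1.8024, 3.7024, 4.5759], 'moment': [0.7329, -0.2628, -0.0603], 'opening': 0.4274, 'finger_force': 19.9954} yaw 114.2 open mm 37.60895004786711
```

play_rows(translation=[[0,0.0006,-0.00015],[0,0,-0.00015],[0,0,-0.00015],[0,0,0]], delta_rot=[[0,0,-7],[0,0,-7],[0,0,-7],[0,0,0]], grip=[-1,-1,-1,-1])

```text
clock: 7.22
tool_pos: [0.4953, 0.1239, 0.1532]
eef_rot: [-0.384, 0.924, 0.0, 0.001]
contact_force: [2.1, 3.8, 5.1]
opening: 0.426
finger_force: 20.0
```

```bash
python3 st.py
```

```text
{'clock': 7.225, 'q': [-0.0538, 0.8247, -0.4663, 2.0188, 0.7896, 0.4822, 1.2463], 'tool_pos': [0.4953, 0.1239, 0.1532], 'contact_force': [2.1205, 3.8399, 5.0774], 'moment': [0.7193, -0.4296, 0.0572], 'opening': 0.4263, 'finger_force': 19.9954} yaw 135.1 open mm 37.51451657464711
```

play_rows(translation=[[0,0,-0.00015],[0,0,-0.00015],[0,0,0]], delta_rot=[[0,0,-7],[0,0,-8],[0,0,0]], grip=[-1,-1,-1])

```text
clock: 7.6
tool_pos: [0.4952, 0.1239, 0.1528]
eef_rot: [-0.501, 0.866, 0.001, 0.0]
contact_force: [3.8, 3.9, -1.5]
opening: 0.425
finger_force: 20.0
```

```bash
python3 st.py
```

```text
{'clock': 7.6, 'q': [-0.0131, 0.8389, -0.5365, 2.0165, 0.859, 0.524, 1.4416], 'tool_pos': [0.4952, 0.1239, 0.1528], 'contact_force': [3.7767, 3.9399, -1.5103], 'moment': [0.9155, -0.6488, -0.0027], 'opening': 0.4251, 'finger_force': 19.9978} yaw 150.1 open mm 37.4087827949229
```

The vertical force flipped from +5 N to −1.5 N, so the thread start is reached. I'll lower the knob with the fingers.

play_rows(translation=[[0,0,0.002],[0,0,0.002],[0,0,0.002],[0,0,0.001],[0,0,0]], delta_rot=[[0,0,0],[0,0,0],[0,0,0],[0,0,0],[0,0,0]], grip=[-1,-1,-1,-1,-1])

```text
clock: 8.22
tool_pos: [0.4952, 0.124, 0.1459]
eef_rot: [-0.501, 0.865, 0.0, 0.0]
contact_force: [3.7, 5.0, -1.8]
opening: 0.425
finger_force: 20.0
```

```bash
python3 st.py
```

```text
{'clock': 8.225, 'q': [-0.0224, 0.8492, -0.5217, 2.0196, 0.8745, 0.5082, 1.4279], 'tool_pos': [0.4952, 0.124, 0.1459], 'contact_force': [3.7366, 4.9517, -1.8149], 'moment': [0.9921, -0.6604, -0.0412], 'opening': 0.4249, 'finger_force': 19.9983} yaw 150.1 open mm 37.39529076875066
```

play_rows(translation=[[0,0,0.0005],[0,0,0.0005],[0,0,0.0003],[0,0,0]], delta_rot=[[0,0,0],[0,0,0],[0,0,0],[0,0,0]], grip=[-1,-1,-1,-1])

```text
clock: 8.72
tool_pos: [0.4951, 0.124, 0.1456]
eef_rot: [-0.501, 0.865, 0.0, 0.001]
contact_force: [1.4, 4.3, 7.5]
opening: 0.423
finger_force: 20.0
```

```bash
python3 st.py
```

```text
{'clock': 8.725, 'q': [-0.0235, 0.8495, -0.5203, 2.0205, 0.8771, 0.5065, 1.4261], 'tool_pos': [0.4951, 0.124, 0.1456], 'contact_force': [1.3682, 4.286, 7.5165], 'moment': [0.8782, -0.2826, -0.0357], 'opening': 0.4233, 'finger_force': 19.9948} yaw 150.2 open mm 37.246595894200944
```

Seated: contact is at TCP z ≈ 0.1456, about 8 mm below the height before the drop. Now the first forward stroke of 105°.

play_rows(translation=[[0,0.0004,-0.0006],[0,0,0.0002],[0,0,0.0002],[0,0,0.0002],[0,0,0.0003],[0,0,0.0002],[0,0,0.0002],[0,0,0.0003],[0,0,0.0002],[0,0,0.0002],[0,0,0.0003],[0,0,0]], delta_rot=[[0,0,0],[0,0,10.5],[0,0,10.5],[0,0,10.5],[0,0,10.5],[0,0,10.5],[0,0,10.5],[0,0,10.5],[0,0,10.5],[0,0,10.5],[0,0,10.5],[0,0,0]], grip=[-1,-1,-1,-1,-1,-1,-1,-1,-1,-1,-1,-1])

```text
clock: 10.22
tool_pos: [0.4952, 0.123, 0.1433]
eef_rot: [0.381, 0.925, -0.0, 0.001]
contact_force: [4.5, 2.1, 1.9]
opening: 0.428
finger_force: 20.0
```

```bash
python3 st.py
```

```text
{'clock': 10.225, 'q': [-0.2793, 0.8088, -0.091, 2.0349, 0.2248, 0.3062, 0.2326], 'tool_pos': [0.4952, 0.123, 0.1433], 'contact_force': [4.5425, 2.0761, 1.8649], 'moment': [0.2895, -0.8371, -0.059], 'opening': 0.4284, 'finger_force': 19.998} yaw 45.2 open mm 37.701927732422114
```

play_rows(translation=[[0,0,0],[0,0,0],[0,0,0],[0,0,0],[0,0,0],[0,0,0],[0,0,0],[0,0,0],[0,0,0],[0,0,0],[0,0,0],[0,0,0],[0,0,0],[0,0,0],[0,0,0],[0,0,0],[0,0,0],[0,0,0]], delta_rot=[[0,0,0],[0,0,0],[0,0,0],[0,0,-10.5],[0,0,-10.5],[0,0,-10.5],[0,0,-10.5],[0,0,-10.5],[0,0,-10.5],[0,0,-10.5],[0,0,-10.5],[0,0,-10.5],[0,0,-10.5],[0,0,0],[0,0,0],[0,0,0],[0,0,0],[0,0,0]], grip=[0.3,0.3,0.3,0.3,0.3,0.3,0.3,0.3,0.3,0.3,0.3,0.3,0.3,0.3,-1,-1,-1,-1])

```text
clock: 12.48
tool_pos: [0.4947, 0.1234, 0.1433]
eef_rot: [-0.502, 0.865, -0.0, 0.0]
contact_force: [0.8, -0.1, 1.8]
opening: 0.427
finger_force: 20.0
```

```bash
python3 st.py
```

```text
{'clock': 12.475, 'q': [-0.0176, 0.8558, -0.53, 2.0217, 0.8957, 0.5116, 1.4095], 'tool_pos': [0.4947, 0.1234, 0.1433], 'contact_force': [0.8078, -0.1144, 1.8409], 'moment': [-0.0159, -0.0437, 0.0295], 'opening': 0.4266, 'finger_force': 19.9976} yaw 150.2 open mm 37.545167063560946
```

play_rows(translation=[[0,0,0.0002],[0,0,0.0002],[0,0,0.0003],[0,0,0.0002],[0,0,0.0002],[0,0,0.0003],[0,0,0.0002],[0,0,0.0002],[0,0,0.0003],[0,0,0.0002],[0,0,0]], delta_rot=[[0,0,10.5],[0,0,10.5],[0,0,10.5],[0,0,10.5],[0,0,10.5],[0,0,10.5],[0,0,10.5],[0,0,10.5],[0,0,10.5],[0,0,10.5],[0,0,0]], grip=[-1,-1,-1,-1,-1,-1,-1,-1,-1,-1,-1])

```text
clock: 13.85
tool_pos: [0.4947, 0.1238, 0.141]
eef_rot: [0.38, 0.925, 0.0, 0.0]
contact_force: [0.9, -0.3, -0.2]
opening: 0.421
finger_force: 20.0
```

```bash
python3 st.py
```

```text
{'clock': 13.85, 'q': [-0.2735, 0.8133, -0.1024, 2.0359, 0.252, 0.3035, 0.2066], 'tool_pos': [0.4947, 0.1238, 0.141], 'contact_force': [0.9321, -0.3414, -0.2255], 'moment': [-0.0536, -0.1964, -0.0547], 'opening': 0.4208, 'finger_force': 19.9983} yaw 45.4 open mm 37.026098313552886
```

play_rows(translation=[[0,0,0],[0,0,0],[0,0,0],[0,0,0],[0,0,0],[0,0,0],[0,0,0],[0,0,0],[0,0,0],[0,0,0],[0,0,0],[0,0,0],[0,0,0],[0,0,0],[0,0,0],[0,0,0],[0,0,0],[0,0,0]], delta_rot=[[0,0,0],[0,0,0],[0,0,0],[0,0,-10.5],[0,0,-10.5],[0,0,-10.5],[0,0,-10.5],[0,0,-10.5],[0,0,-10.5],[0,0,-10.5],[0,0,-10.5],[0,0,-10.5],[0,0,-10.5],[0,0,0],[0,0,0],[0,0,0],[0,0,0],[0,0,0]], grip=[0.3,0.3,0.3,0.3,0.3,0.3,0.3,0.3,0.3,0.3,0.3,0.3,0.3,0.3,-1,-1,-1,-1])

```text
clock: 16.1
tool_pos: [0.4948, 0.1234, 0.141]
eef_rot: [-0.502, 0.865, -0.0, 0.0]
contact_force: [1.0, -0.5, 0.6]
opening: 0.424
finger_force: 20.0
```

```bash
python3 st.py; python3 -c "
from h import *
a=[cv2.resize(r.snapshot('scene')[170:260,220:330],(396,324),interpolation=2),cv2.resize(r.snapshot('side')[125:215,185:295],(396,324),interpolation=2)];cv2.imwrite('pics/c2.png',np.hstack(a))"
```

```text
{'clock': 16.1, 'q': [-0.0117, 0.8624, -0.5407, 2.0221, 0.9149, 0.5164, 1.3917], 'tool_pos': [0.4948, 0.1234, 0.141], 'contact_force': [0.9957, -0.4656, 0.5807], 'moment': [-0.0816, -0.1175, -0.0519], 'opening': 0.4238, 'finger_force': 20.0} yaw 150.2 open mm 37.29838895275646
```

View pics/c2.png

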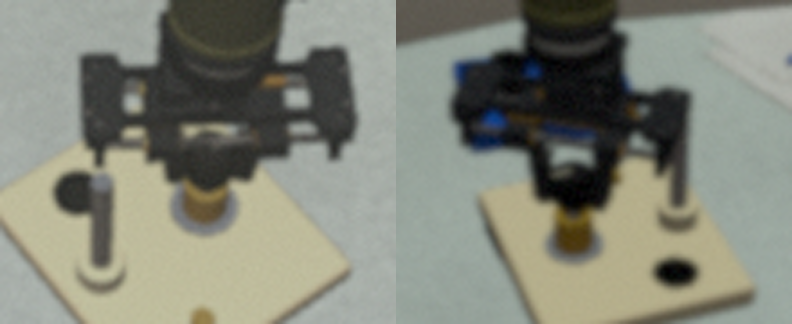

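The fingers hold the knob just above the boss, and the gripper body stands clear beside the pillar. Stroke 3 follows, then a short reset and the last 50°.

play_rows(translation=[[0,0,0.0002],[0,0,0.0002],[0,0,0.0003],[0,0,0.0002],[0,0,0.0002],[0,0,0.0003],[0,0,0.0002],[0,0,0.0002],[0,0,0.0003],[0,0,0.0002],[0,0,0]], delta_rot=[[0,0,10.5],[0,0,10.5],[0,0,10.5],[0,0,10.5],[0,0,10.5],[0,0,10.5],[0,0,10.5],[0,0,10.5],[0,0,10.5],[0,0,10.5],[0,0,0]], grip=[-1,-1,-1,-1,-1,-1,-1,-1,-1,-1,-1])

```text
clock: 17.58
tool_pos: [0.4948, 0.1237, 0.1386]
eef_rot: [0.38, 0.925, 0.0, 0.0]
contact_force: [1.1, -1.0, 0.7]
opening: 0.427
finger_force: 20.0
```

```bash
python3 st.py
```

```text
{'clock': 17.575, 'q': [-0.2672, 0.8179, -0.1125, 2.0363, 0.2808, 0.3011, 0.1785], 'tool_pos': [0.4948, 0.1237, 0.1386], 'contact_force': [1.0511, -1.0088, 0.7424], 'moment': [-0.1317, -0.2417, -0.0895], 'opening': 0.4268, 'finger_force': 20.0011} yaw 45.3 open mm 37.56141014283696
```

play_rows(translation=[[0,0,0],[0,0,0],[0,0,0],[0,0,0],[0,0,0],[0,0,0],[0,0,0],[0,0,0],[0,0,0],[0,0,0],[0,0,0],[0,0,0],[0,0,0]], delta_rot=[[0,0,0],[0,0,0],[0,0,0],[0,0,-10],[0,0,-10],[0,0,-10],[0,0,-10],[0,0,-10],[0,0,0],[0,0,0],[0,0,0],[0,0,0],[0,0,0]], grip=[0.3,0.3,0.3,0.3,0.3,0.3,0.3,0.3,0.3,-1,-1,-1,-1])

```text
clock: 19.2
tool_pos: [0.4946, 0.1235, 0.1386]
eef_rot: [-0.046, 0.999, -0.0, -0.0]
contact_force: [0.2, -0.3, 0.6]
opening: 0.426
finger_force: 20.0
```

```bash
python3 st.py
```

```text
{'clock': 19.2, 'q': [-0.1525, 0.8291, -0.3014, 2.0305, 0.642, 0.3745, 0.6947], 'tool_pos': [0.4946, 0.1235, 0.1386], 'contact_force': [0.1515, -0.2548, 0.6414], 'moment': [-0.0205, 0.0067, 0.0108], 'opening': 0.4261, 'finger_force': 20.0} yaw 95.2 open mm 37.49371314306889
```

play_rows(translation=[[0,0,0.0002],[0,0,0.0002],[0,0,0.0003],[0,0,0.0002],[0,0,0.0002],[0,0,0],[0,0,0],[0,0,0]], delta_rot=[[0,0,10],[0,0,10],[0,0,10],[0,0,10],[0,0,10],[0,0,0],[0,0,0],[0,0,0]], grip=[-1,-1,-1,-1,-1,-1,-1,-1])

```text
clock: 20.2
tool_pos: [0.4947, 0.1238, 0.1375]
eef_rot: [0.38, 0.925, 0.0, 0.0]
contact_force: [0.3, 0.8, -0.4]
opening: 0.428
finger_force: 20.0
```

```bash
python3 st.py; python3 -c "
from h import *
im=r.snapshot('wrist');cv2.imwrite('pics/w3.png',im)
for d in r.silhouettes('wrist','bolt')[:1]:
    ys,xs=np.nonzero(d['pixels']);print(d['confidence'],xs.mean(),ys.mean(),xs.min(),xs.max(),ys.min(),ys.max())
a=[cv2.resize(r.snapshot('scene')[170:260,220:330],(396,324),interpolation=2),cv2.resize(r.snapshot('side')[125:215,185:295],(396,324),interpolation=2)];cv2.imwrite('pics/c3.png',np.hstack(a))"
```

```text
{'clock': 20.2, 'q': [-0.265, 0.82, -0.1158, 2.0365, 0.2885, 0.2996, 0.1712], 'tool_pos': [0.4947, 0.1238, 0.1375], 'contact_force': [0.3336, 0.8089, -0.4092], 'moment': [0.1279, -0.0448, 0.0289], 'opening': 0.4284, 'finger_force': 19.9999} yaw 45.4 open mm 37.70311205820538
0.72 255.4459938025675 254.60668437361664 217 294 216 286
```

View pics/w3.png

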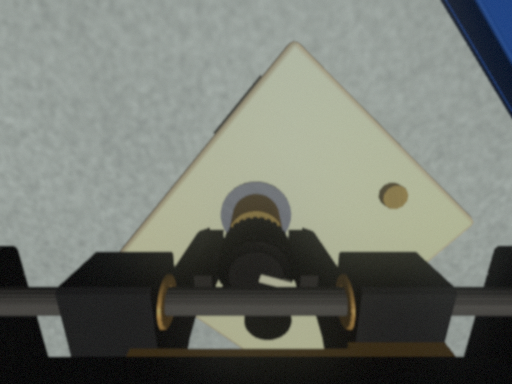

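View pics/c3.png

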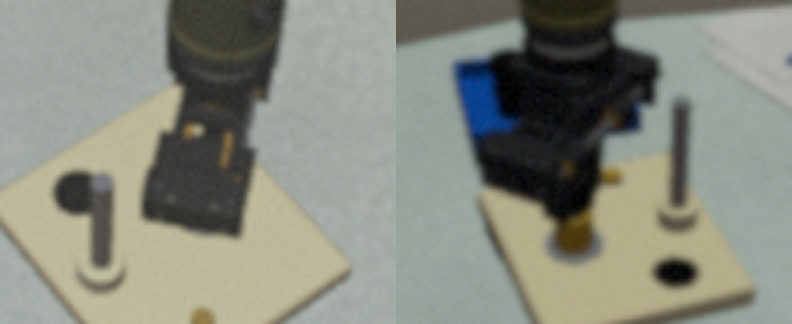

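The wrist view shows the index line at about 30° azimuth. That agrees with 108° back and 365° forward (predicted 34°), so the knob did not slip. The nut, disc and tray are where they were. Handing in.

```bash
python3 -c "
from plant import r
print(r.finish_job())"
```

```text
the job is handed in; nothing more can be done
None
```

I turned the bolt back about 108° until it dropped into the thread, then about one full turn (365°) forward. By my measurements the knob is about 10 mm above the boss, still held at 20 N, and the job is handed in; no verdict came back.

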